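Run the tile under the drilling bridge of the slide jig

TASK

Get the wooden tile in the sliding drill jig ready for drilling: first push the tile forward along its nest until it is flush against the dark wooden end stop. Then press the red spring button down through the slide's front window and, keeping it pressed, push the slide past it towards the blue bridge until the button springs up in the rear window and locks the slide with the tile under the bridge. Only press and push with the fingertips: lift nothing, and leave the other things on the bench where they are.

Things in the scene. Friction and masses are not known exactly. Their poses are not given: they have to be found in the camera images.
- jig: the jig's fixed plywood base, 336x156x18 mm, with a guide rail along each side (from |y| = 31 mm out; 40 mm high, screw heads 43). Origin: centre of the underside, on the bench (all heights in these notes are above the bench). Its x axis is the way the slide must travel, to the bridge. Between the rails the base's bare top is at 18 mm, 8 mm under the slide.
- bridge (a point): centre of the top of the blue bridge, at x = 109.5 mm in the jig's frame, 60 mm high (bushings 64 mm). The bridge is 52 mm along x and 116 mm across; its underside is at 50 mm. Behind it, at x = 157 mm, a fixed bar is the slide's last stop.
- slide: the loose aluminium slide, 250x90x8 mm, 0.5 kg, running along the jig's x axis under the rails' keeper strips (1 mm play each side, 1.5 mm above). Origin: centre of its underside, 26 mm high; top face 34 mm; x axis as the jig's. In the jig's frame the origin is at x = -41 to -35 mm at the start (loading place) and about +28 mm when locked under the bridge.
- front_window (a point): centre of the slide's front window (40 mm long in x, 40 mm wide, right through), at the slide's top face, 34 mm high. The button stands in it at the start. Its forward edge, 20 mm ahead, carries a black thumb ledge (6 mm thick, 40 mm wide, top 41 mm high): a fingertip in the window pushes the slide there.
- rear_window (a point): centre of the slide's rear, locking window (33 mm long in x, 40 mm wide), at the top face, 66 mm behind the front window's centre. The slide is locked when the button stands up in it.
- button (a joint): travel of the red spring button in m: 0 = up, 0.015 = fully down. It blocks the slide until it is more than 0.010 down (its top then under the slide's underside). Spring force about 1.6 N up, 4 N fully down. It springs up by itself where a window lies over it, and the slide's land between the windows holds it down.
- button_top (a point): centre of the red button's ribbed top, 30 mm long (jig's x), 26 mm wide; it works straight down in the base at x = -66.5 mm, y = 0 of the jig. Top 36 mm high when up, 21 mm fully down. A fingertip holding it down and pushing the front window's forward edge stays on it until the land behind that window has covered it.
- tile: the wooden tile to be drilled, 60 mm long (its y axis, along the slide), 45 mm wide (its x axis), 8 mm thick, 15 g, lying on the slide in its nest: side fences 39 mm high with 1.5 mm play, open at the rear with at least 38 mm free behind the tile. Origin: centre of its underside, 34 mm high. At the start 6 to 15 mm short of the stop.
- tile_stop (a point): middle of the face of the nest's dark wooden end stop, at the slide's top face; the stop is 48 mm wide and 6 mm high. Tile flush against it: tile origin 30 mm behind this point, 81.5 mm ahead of the slide's origin.
- tile_blank: a blank wooden tile, 52x55x8 mm; a bystander, origin under its centre
- calipers: digital calipers, 215 mm long; a bystander, origin under its centre
- marker: red and white marker pen, 135 mm long; a bystander, origin under its centre
- tape: roll of tan tape, 94 mm across, 25 mm high; a bystander, origin under its centre
- scissors: scissors with blue handles, 199 mm long; a bystander, origin under its centre
- cutters: flush cutters with red grips, 153 mm long; a bystander, origin under its centre
- gear: grey printed gear, 46 mm across, 16 mm high; a bystander, origin under its centre
Things that resemble listed ones, but are neither listed nor needed, are in the scene too. What is shaped like the tile but green or turquoise is not meant.

How it is judged (in metres and radians):
On the way, in this order (a step that is already met when the one before it is completed fails the run):
1. the tile is pushed flush against the end stop of its nest (within 3 mm), the slide still in the loading place (x of tile in the frame of slide between 0.0785 and 0.085 m and z of tile in the frame of slide between 0.005 and 0.0105 m and x of slide in the frame of jig below -0.028 m), for 0.2 s.
2. the button is down and the slide is passing over it (20 to 64 mm of its way) (value of joint button above 0.008 m and x of slide in the frame of jig between -0.018 and 0.026 m), for 0.05 s.
At the end, for the whole second after the job is handed in: The slide stands within 3 mm of its locked place under the bridge, the button is up again in the rear window (less than 3 mm down), and the tile lies flat on the slide within 3 mm of its end stop; both at rest (x of slide in the frame of jig between 0.025 and 0.031 m and value of joint button below 0.003 m and x of tile in the frame of slide between 0.0785 and 0.085 m and z of tile in the frame of slide between 0.005 and 0.0105 m and linear speed of each of slide, tile below 0.01 m/s); the robot touches nothing.
It fails at once if the tile is lifted 6 mm or more off the slide (z of tile in the frame of slide above 0.014 m).
It fails at once if the slide is lifted out of its rails (z of slide in the frame of jig above 0.031 m).
It fails at once if one of the other loose things is moved more than 15 mm (distance of any of tile_blank, calipers, marker, tape, scissors, cutters, gear from where it was at the start of the episode above 0.015 m).
It also fails if it takes over 38 s, if anything falls off the work surface, if the arm or the gripper's body presses on something with over 40 N, if the wrist force passes 120 N, or if a joint passes its speed limit or range.

ROBOT

A 6-joint arm with a two-finger parallel gripper is mounted at the origin on a cart in front of the work surface, level with it; the furniture and walls round the work are solid. World frame = base frame: x ahead of the robot, y to its left, z up, the work surface at z = 0. Lengths are in mm, angles in rad, forces in N, time in s.
With the tool pointing down it reaches from about 350 to 875 mm from the base axis. Payload 4.2 kg.
Tool frame: the origin (TCP) lies on the mounting face of the last link; the fingertips stand 173 mm ahead of it and the grasp point (between the pads) lies 155 mm ahead of it; z points along the fingers, y is the line along which they close (so a half turn about z gives the same grasp; the last joint's range is limited). The gripper opens to 85 mm and grips with 20 to 120 N. Pads are 22 mm wide; open, the fingers measure 114 mm over their backs; the gripper's body (76 mm by 85 mm) begins 54 mm behind the grasp point. The pads swing forward as they close: fully open they stand 13 mm farther back than shut.
Start: joints at [-1.059, 0.385, 0.008, 0, -1.194, -0.259], TCP at [156.34, -605.11, 404.712] pointing down, gripper open.
Joint ranges: [-3.14, 3.14], [-1.21, 2.06], [-1.07, 1.41], [-3.16, 2.05], [-2.99, -0.16], [-3.1, 3.1]. Speed limits (rad/s): [2.79, 2.79, 3.14, 3.14, 3.14, 3.14].

INTERFACE

Orientations are given as a unit quaternion [x, y, z, w].
In Python, from bench import arm gives the robot as it stands.
- The arm moves only by the tool carry_out, never from a script. Its argument "rows" is a list of rows, each a list of 7 numbers: the shift along the tool's x, y, z as a fraction of full scale, then the turn, a rotation vector about the tool's x, y, z as a fraction of full scale, then the opening, from -1 (shut) to 1 (fully open). A call has 1 to 12 rows; each row is the pose to reach, as a shift and turn from the pose commanded when the call began, along the tool's axes at that moment, turning the shorter way round; what a row does not reach only later rows make up. Full scale, the value 1, is 20 cm for a shift and pi rad for a turn. A row lasts 1/8 s, in which the tool goes at most 62.5 mm and 10.7 degrees, less where a joint would pass 70% of its speed; a pose out of reach is approached as far as the arm can. A call with a number of a shift or a turn outside -1 to 1 is refused whole. A call with a gripper value outside its range is refused whole. The fingers move at their own pace and stop on an object; the grip force is fixed at half the most. Time passes only in rows, so rows that repeat a pose let the fingers close. It gives the time, the measured TCP pose, the force, the opening and the grip force at its end, in the units of the state.
- arm.read_state(): the state, without advancing time (a new reading comes with each control period).
- arm.get_image(name): name is "side" or "top" or "wrist"; returns (picture, depth): 384x512x3 uint8, red, green, blue; 384x512 float32, mm along the optical axis (not along the pixel's ray), 0 where there is no reading.
- arm.calibration(name): a dict with "mtx" (3x3 intrinsics, pixels), "cam_to_world" (4x4, takes a point from camera to world coordinates). Camera axes: x right, y up, looking along -z (the intrinsics and any distortion apply to the point x, -y, -z); pixel columns grow to the right and rows downward; lengths in mm; the calibration is good to about 2 mm. A picture is of the moment at which its call begins: read the wrist's pose just before it. calibration takes no time and is no camera call; for the wrist camera it gives the pose at the moment of the call.
- arm.job_done(): hands the job in; it is judged then, once.
The state is a dict: "clock": time; "joints": joint angles; "joint_vel": joint speeds; "joint_efforts": joint torques, N m; "position": TCP position; "ee_rot": TCP orientation; "contact_force": force on the tool from outside, world axes, zero at the start; "wrist_torque": the same for the moment, N m; "gripper_width": finger opening in mm; "grasp_force": force on a finger pad.
Only numpy, scipy, OpenCV 4.12 (cv2) and the standard library are available. Lean on these libraries where they do the work, as an engineer would, in place of code of your own. Each camera call takes 0.05 s, during which the arm holds its last target. There are 200 camera calls.

## Working session

There is one attempt and no reset: what is moved stays moved. The work goes in short steps, Python scripts to look and compute and a tool call to move; the robot and the scene stay as the last step left them, time stands still between calls to the robot, and variables do not carry over. Pictures are saved under pics/ and viewed, at most 10 in all, crops included, and the job is handed in when it is done.

Besides the shell and the picture viewer there is one more tool, called as name(argument=value, ...), one argument or row to a line, values as JSON. carry_out: Moves the arm, as the interface text tells. Its arguments: {"type":"object","properties":{"rows":{"type":"array"}},"required":["rows"]}

```bash
ls; mkdir -p pics; python3 - <<'E'
from bench import arm
import cv2,numpy as np
s=arm.read_state();print(s)
for n in("top","side"):
    p,d=arm.get_image(n);cv2.imwrite(f"pics/{n}0.png",p[:,:,::-1]);np.savez(f"{n}0.npz",p=p,d=d,**arm.calibration(n));c=arm.calibration(n);print(c)
E
```

```text
pics
{'clock': 0.0, 'joints': array([-1.05940670e+00,  3.85541341e-01,  6.59146584e-03, -5.16641895e-04,
       -1.19397850e+00, -2.58587533e-01]), 'joint_vel': array([-0.00081829, -0.00043915, -0.00014114,  0.00077279, -0.00169946,
        0.0010841 ]), 'joint_efforts': array([ 5.19302666e-04, -3.92293489e+01,  1.88402814e+01,  4.18634802e+00,
       -4.72837826e-03,  8.32876253e-06]), 'position': array([ 156.29519602, -604.91661604,  403.61428291]), 'ee_rot': array([-1.25970102e-01,  9.92033437e-01,  1.07816341e-03, -1.77823126e-04]), 'contact_force': array([ 0.43332326, -0.2891618 , -0.36025835]), 'wrist_torque': array([-0.02848054,  0.01990074,  0.0137744 ]), 'grasp_force': 0.0, 'gripper_width': 85.57588127840799}
{'mtx': array([[392.78560933,   0.        , 256.25872577],
       [  0.        , 392.78560933, 187.44652114],
       [  0.        ,   0.        ,   1.        ]]), 'cam_to_world': array([[-6.66363628e-03,  9.92345417e-01, -1.23313298e-01,
         4.16469597e+02],
       [-9.99873180e-01, -4.82834758e-03,  1.51760000e-02,
        -6.81899248e+01],
       [ 1.44644346e-02,  1.23398786e-01,  9.92251742e-01,
         1.13917189e+03],
       [ 0.00000000e+00,  0.00000000e+00,  0.00000000e+00,
         1.00000000e+00]])}
{'mtx': array([[369.13491033,   0.        , 253.87362264],
       [  0.        , 369.13491033, 189.7503924 ],
       [  0.        ,   0.        ,   1.        ]]), 'cam_to_world': array([[-6.62067978e-01,  5.64694920e-01, -4.92732828e-01,
        -4.36814883e+01],
       [-7.49431648e-01, -5.02592703e-01,  4.30990464e-01,
         3.98018326e+02],
       [-4.26579854e-03,  6.54614561e-01,  7.55950779e-01,
         9.60662856e+02],
       [ 0.00000000e+00,  0.00000000e+00,  0.00000000e+00,
         1.00000000e+00]])}
```

View pics/top0.png

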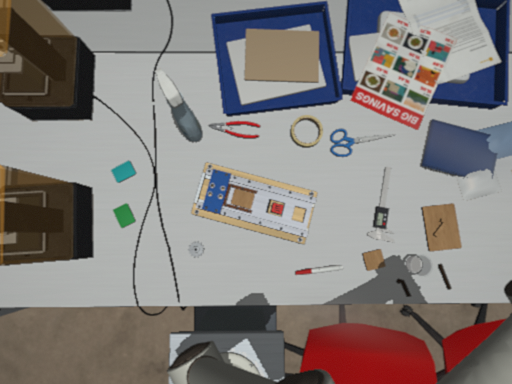

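View pics/side0.png

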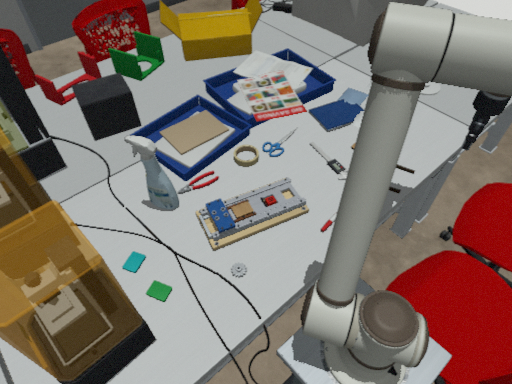

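The jig lies at about (255,203) in the top view, bridge end to the left (216,190), red button at (277,208). Tile candidates are the brown piece in the jig nest (240,197), the pale base seen through the rear window (300,213), the blank (374,259), turquoise (124,171) and green (124,215). I choose (240,197), the wooden tile lying in the nest beside the bridge.

```bash
cat > h.py <<'E'
import numpy as np,cv2
from scipy.spatial.transform import Rotation as R
def ray(c,uv,z):
    K=c["mtx"];T=c["cam_to_world"];u,v=uv
    d=T[:3,:3]@np.array([(u-K[0,2])/K[0,0],-(v-K[1,2])/K[1,1],-1]);o=T[:3,3]
    return (o+d*(z-o[2])/d[2])
def blobs(m,amin=15):
    n,l,s,c=cv2.connectedComponentsWithStats(m.astype(np.uint8));
    return [(s[i,4],c[i],cv2.minAreaRect(np.argwhere(l==i)[:,::-1].astype(np.float32))) for i in range(1,n) if s[i,4]>=amin]
E
python3 - <<'E'
from h import *
c=dict(np.load("top0.npz"));p=c["p"];h=cv2.cvtColor(p,cv2.COLOR_RGB2HSV).astype(int)
H,S,V=h[...,0],h[...,1],h[...,2]
roi=np.zeros(H.shape,bool);roi[155:250,185:325]=1
for nm,m,z in(("blue",(H>95)&(H<125)&(S>110),60),("red",((H<6)|(H>172))&(S>150),36),("brown",(H>8)&(H<22)&(S>90)&(V<190),42),("tan",(H>10)&(H<25)&(S>60),18)):
    for a,ct,r in blobs(m&roi): print(nm,a,ct.round(1),r,ray(c,ct,z).round(1))
x=cv2.resize(p[150:255,180:330],None,fx=5,fy=5,interpolation=cv2.INTER_CUBIC);cv2.imwrite("pics/c1.png",x[:,:,::-1])
E
```

```text
blue 598 [216.1 191.4] ((216.20755004882812, 191.27359008789062), (17.85687255859375, 40.796085357666016), 15.945395469665527) [540.2  26.2  60. ]
red 85 [276.8 208. ] ((276.71697998046875, 207.99057006835938), (10.164681434631348, 8.653715133666992), 15.945395469665527) [ 495.1 -142.5   36. ]
brown 28 [240.2 175. ] ((240.92453002929688, 175.26416015625), (20.878803253173828, 1.373605489730835), 15.945395469665527) [588.5 -40.   42. ]
brown 23 [205.5 181.9] ((205.40003967285156, 182.29998779296875), (3.4785051345825195, 6.640782833099365), 18.43494987487793) [569.2  57.8  42. ]
brown 357 [242.2 197.3] ((241.0963592529297, 198.17892456054688), (23.083616256713867, 21.934223175048828), 16.699241638183594) [525.3 -45.4  42. ]
brown 16 [242.6 208.9] ((242.558837890625, 208.76473999023438), (9.216353416442871, 1.697749376296997), 14.03624439239502) [492.7 -46.3  42. ]
brown 378 [263.6 229.7] ((259.68072509765625, 228.4812774658203), (76.65508270263672, 5.687817096710205), 15.124006271362305) [ 434.5 -104.6   42. ]
tan 23 [205.4 166.7] ((205.28765869140625, 166.73287963867188), (2.45786428
[... 610 characters left out ...]
274.8302001953125, 207.59434509277344), (13.736054420471191, 13.0492525100708), 15.945395469665527) [ 502.5 -131.3   18. ]
tan 711 [245.1 224.5] ((245.14283752441406, 224.54481506347656), (111.31708526611328, 10.495610237121582), 17.417970657348633) [450.  -52.8  18. ]
tan 144 [298.4 213.9] ((298.29412841796875, 213.82357788085938), (10.6715669631958, 13.096923828125), 14.03624439239502) [ 479.2 -205.2   18. ]
tan 23 [310. 217.] ((310.0000305175781, 217.00003051757812), (0.9701424241065979, 18.432706832885742), 14.03624439239502) [ 470.  -238.3   18. ]
tan 20 [302.8 240.4] ((302.6896667480469, 240.27587890625), (3.713906764984131, 6.31364107131958), 21.801410675048828) [ 403.9 -216.2   18. ]
```

View pics/c1.png

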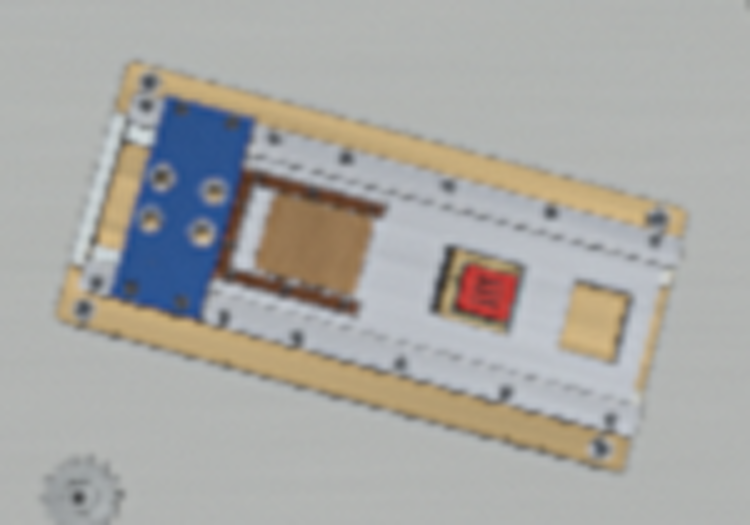

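The crop shows the tile in the nest at crop (318,240), with a gap to the stop beside the bridge, the red button at (488,292) in the front window, and the rear window at (595,320). The bridge-to-button distance comes out at 174.6 mm against 176 expected, so the jig's x axis is at 75.0°. Moving above it now.

carry_out(
  rows=[
    [-0.78, 0.67, 0.1, 0, 0, 0, -1],
    [-0.78, 0.67, 0.1, 0, 0, 0, -1],
    [-0.78, 0.67, 0.1, 0, 0, 0, -1],
    [-0.78, 0.67, 0.1, 0, 0, 0, -1],
  ],
)

```text
clock: 0.6
position: [274.9, -433.8, 384.2]
ee_rot: [-0.128, 0.992, 0.001, -0.0]
contact_force: [0.8, -0.3, 0.2]
gripper_width: 12.1
grasp_force: 0.0
```

carry_out(
  rows=[
    [-0.78, 0.67, 0.1, 0, 0, 0, -1],
    [-0.78, 0.67, 0.1, 0, 0, 0, -1],
    [-0.78, 0.67, 0.1, 0, 0, 0, -1],
    [-0.78, 0.67, 0.1, 0, 0, 0, -1],
  ],
)

```text
clock: 1.1
position: [392.6, -265.1, 364.2]
ee_rot: [-0.128, 0.992, 0.0, -0.0]
contact_force: [-0.5, 0.6, 0.4]
gripper_width: -0.1
grasp_force: 0.0
```

carry_out(
  rows=[
    [-0.78, 0.67, 0.1, 0, 0, -0.336, -1],
    [-0.78, 0.67, 0.1, 0, 0, -0.336, -1],
    [-0.78, 0.67, 0.1, 0, 0, -0.336, -1],
    [-0.78, 0.67, 0.1, 0, 0, -0.336, -1],
    [-0.78, 0.67, 0.1, 0, 0, -0.336, -1],
    [-0.78, 0.67, 0.1, 0, 0, -0.336, -1],
    [-0.78, 0.67, 0.1, 0, 0, -0.336, -1],
    [-0.78, 0.67, 0.1, 0, 0, -0.336, -1],
  ],
)

```text
clock: 2.1
position: [508.8, -98.9, 344.6]
ee_rot: [-0.608, 0.794, 0.0, -0.0]
contact_force: [0.5, -0.3, -0.2]
gripper_width: -0.1
grasp_force: 0.0
```

```bash
python3 - <<'E'
from bench import arm
from h import *
s=arm.read_state();print(s["clock"],s["position"],s["gripper_width"],R.from_quat(s["ee_rot"]).as_matrix().round(3))
c=arm.calibration("wrist");p,d=arm.get_image("wrist");np.savez("w1.npz",p=p,d=d,**c)
print(c["cam_to_world"].round(3))
cv2.imwrite("pics/w1.png",p[:,:,::-1])
E
```

```text
2.1 [508.79652148 -98.9192836  344.55799282] -0.06828908921633702 [[-0.261 -0.965 -0.   ]
 [-0.965  0.261  0.   ]
 [ 0.     0.    -1.   ]]
[[-9.65000e-01 -2.47000e-01 -8.20000e-02  4.87071e+02]
 [ 2.61000e-01 -9.17000e-01 -3.03000e-01 -1.77132e+02]
 [-0.00000e+00 -3.14000e-01  9.49000e-01  3.13938e+02]
 [ 0.00000e+00  0.00000e+00  0.00000e+00  1.00000e+00]]
```

View pics/w1.png

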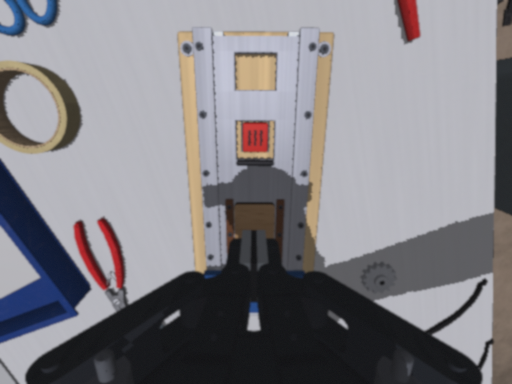

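The wrist view shows the rear window (256,72), button (256,138) with the black ledge at row 161, the tile's rear edge at row 203, and the shut fingertips near (253,235). Measuring these in the jig frame.

```bash
python3 - <<'E'
from h import *
c=dict(np.load("w1.npz"));p=c["p"];h=cv2.cvtColor(p,cv2.COLOR_RGB2HSV).astype(int)
H,S,V=h[...,0],h[...,1],h[...,2]
u=np.array([.261,.965]);v=np.array([-.965,.261])
f=lambda q:np.array([q[:2]@u,q[:2]@v]).round(1)
roi=np.zeros(H.shape,bool);roi[100:175,220:290]=1
for a,ct,r in blobs(((H<6)|(H>172))&(S>150)&roi): print("red",a,ct,r,ray(c,ct,36).round(1),f(ray(c,ct,36)))
print(f(ray(c,(256,121),36)),f(ray(c,(256,152),36)))
print("wood edges left/right outer rails by row")
w=(H>10)&(H<25)&(S>60)&(V>150)
for r in(60,110,160): 
    x=np.flatnonzero(w[r,170:345])+170;print(r,x.min(),x.max(),f(ray(c,(x.min()-.5,r),18)),f(ray(c,(x.max()+.5,r),18)))
for cc in(246,256,266): print(cc,[tuple(x) for x in zip(range(155,215,2),p[155:215:2,cc].tolist())] if cc==256 else '')
for r in(158,161,164,166): print('ledge',r,f(ray(c,(256,r),41)))
for r in(200,202,204,206): print('tile',r,f(ray(c,(256,r),42)))
print('tcp',f(np.array([508.8,-98.9])))
print(p[212,220:292:2].tolist())
E
```

```text
red 612 [254.58823529 136.75      ] ((255.0, 137.0), (28.0, 24.0), 90.0) [ 494.7 -144.5   36. ] [ -10.4 -515.1]
[ -26.1 -513.7] [   5.5 -513.6]
wood edges left/right outer rails by row
60 180 330 [ -84.6 -591. ] [ -84.7 -438.6]
110 184 326 [ -36.3 -590.9] [ -36.4 -438.4]
160 187 321 [  17.8 -591.9] [  17.7 -439.3]
246 
256 [(155, [195, 169, 131]), (157, [131, 115, 92]), (159, [63, 62, 64]), (161, [42, 42, 45]), (163, [50, 49, 54]), (165, [50, 49, 54]), (167, [75, 76, 82]), (169, [76, 77, 83]), (171, [78, 77, 84]), (173, [78, 78, 83]), (175, [77, 77, 84]), (177, [78, 78, 84]), (179, [77, 78, 84]), (181, [78, 79, 85]), (183, [78, 79, 85]), (185, [78, 79, 85]), (187, [78, 78, 84]), (189, [78, 78, 85]), (191, [78, 79, 84]), (193, [78, 79, 85]), (195, [78, 79, 85]), (197, [78, 79, 85]), (199, [78, 78, 84]), (201, [69, 70, 75]), (203, [41, 34, 31]), (205, [76, 61, 47]), (207, [82, 66, 50]), (209, [81, 64, 49]), (211, [81, 64, 49]), (213, [78, 62, 47])]
266 
ledge 158 [  10.8 -513.6]
ledge 161 [  14.  -513.6]
ledge 164 [  17.2 -513.6]
ledge 166 [  19.3 -513.6]
tile 200 [  57.  -513.4]
tile 202 [  59.4 -513.4]
tile 204 [  61.7 -513.4]
tile 206 [  64.1 -513.4]
tcp [  37.4 -516.8]
[[147, 149, 161], [157, 159, 172], [128, 129, 139], [60, 50, 49], [50, 33, 26], [50, 34, 27], [52, 39, 34], [75, 64, 56], [81, 65, 50], [81, 65, 50], [80, 64, 48], [80, 64, 48], [79, 63, 48], [79, 64, 48], [80, 63, 48], [80, 64, 49], [80, 64, 49], [80, 64, 49], [80, 63, 48], [79, 63, 48], [79, 63, 47], [80, 63, 48], [81, 65, 49], [81, 65, 49], [82, 65, 50], [82, 65, 50], [82, 66, 50], [78, 67, 61], [58, 51, 50], [51, 35, 27], [49, 34, 26], [51, 38, 32], [67, 65, 68], [78, 79, 85], [78, 79, 85], [71, 72, 77]]
```

Readings agree: the button is at s=-10.4, t=-515, mid-rails, with the ledge at s 12–19 and the tile's rear edge at s≈60, so the tile is about 11 mm short of the stop. Next I lower the fingertips into the gap (s=42, tip at 37 mm) and push.

carry_out(
  rows=[
    [-0.023, 0.009, 0.5, 0, 0, 0, -1],
    [-0.023, 0.009, 0.5, 0, 0, 0, -1],
    [-0.023, 0.009, 0.6, 0, 0, 0, -1],
    [-0.023, 0.009, 0.65, 0, 0, 0, -1],
    [-0.023, 0.009, 0.672, 0, 0, 0, -1],
    [-0.023, 0.009, 0.672, 0, 0, 0, -1],
  ],
)

```text
clock: 2.9
position: [508.6, -94.0, 210.8]
ee_rot: [-0.608, 0.794, -0.0, 0.0]
contact_force: [0.7, 0.4, -0.1]
gripper_width: -0.2
grasp_force: 0.0
```

carry_out(
  rows=[
    [-0.015, 0, 0, 0, 0, 0, -1],
    [-0.03, 0, 0, 0, 0, 0, -1],
    [-0.04, 0, 0, 0, 0, 0, -1],
    [-0.05, 0, 0, 0, 0, 0, -1],
    [-0.06, 0, 0, 0, 0, 0, -1],
    [-0.07, 0, 0, 0, 0, 0, -1],
    [-0.08, 0, 0, 0, 0, 0, -1],
    [-0.08, 0, 0, 0, 0, 0, -1],
  ],
)

```text
clock: 3.9
position: [512.6, -78.3, 210.3]
ee_rot: [-0.609, 0.793, 0.0, 0.0]
contact_force: [0.7, 0.1, 0.1]
gripper_width: -0.1
grasp_force: 0.0
```

```bash
python3 - <<'E'
from bench import arm
from h import *
s=arm.read_state();print(s["clock"],s["position"],s["contact_force"])
c=arm.calibration("wrist");p,d=arm.get_image("wrist");np.savez("w2.npz",p=p,d=d,**c)
cv2.imwrite("pics/w2.png",p[:,:,::-1])
E
```

```text
3.9 [512.56395909 -78.31914621 210.2790867 ] [0.65049615 0.08230681 0.1061703 ]
```

View pics/w2.png

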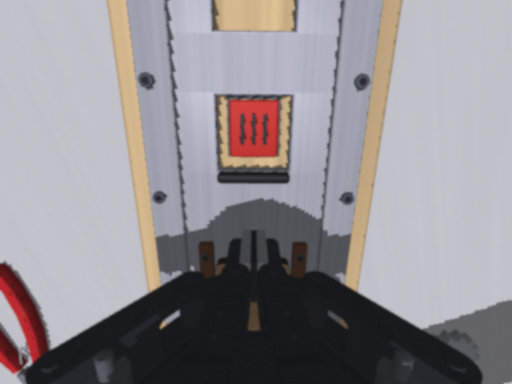

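The fingertips are between the nest fences (207 and 300, row 258), pushing, with no force yet. The button (254,130) and ledge (253,177) haven't moved. Continuing in small steps until contact.

carry_out(
  rows=[
    [-0.005, 0, 0, 0, 0, 0, -1],
    [-0.01, 0, 0, 0, 0, 0, -1],
    [-0.01, 0, 0, 0, 0, 0, -1],
  ],
)

```text
clock: 4.32
position: [513.1, -76.5, 210.3]
ee_rot: [-0.609, 0.794, -0.0, 0.0]
contact_force: [0.2, 0.0, 0.5]
gripper_width: 0.3
grasp_force: 0.0
```

carry_out(
  rows=[
    [-0.005, 0, 0, 0, 0, 0, -1],
    [-0.01, 0, 0, 0, 0, 0, -1],
    [-0.01, 0, 0, 0, 0, 0, -1],
  ],
)

```text
clock: 4.7
position: [513.6, -74.5, 210.3]
ee_rot: [-0.609, 0.793, -0.0, 0.0]
contact_force: [0.5, -0.4, -0.8]
gripper_width: 0.0
grasp_force: 0.0
```

```bash
python3 - <<'E'
from bench import arm
from h import *
s=arm.read_state();print(s["clock"],s["position"],s["contact_force"])
c1=dict(np.load("w2.npz"));c=arm.calibration("wrist");p,d=arm.get_image("wrist")
u=np.array([.261,.965])
for k,q in((c1,c1["p"]),(c,p)):
    col=q[140:200,253].max(1).astype(int);dk=np.flatnonzero(col<70)+140
    print("ledge rows",dk.min(),dk.max(),[round(ray(k,(253,r),41)[:2]@u,1) for r in(dk.min(),dk.max())])
p,d=arm.get_image("top");np.savez("t2.npz",p=p,d=d,**arm.calibration("top"))
x=cv2.resize(p[150:255,180:330],None,fx=5,fy=5,interpolation=cv2.INTER_CUBIC);cv2.imwrite("pics/t2.png",x[:,:,::-1])
E
```

```text
4.7 [513.59536553 -74.51719031 210.32095983] [ 0.51529422 -0.4249414  -0.76906203]
ledge rows 140 182 [np.float64(-4.6), np.float64(18.0)]
ledge rows 165 175 [np.float64(12.5), np.float64(18.0)]
```

carry_out(
  rows=[
    [-0.005, 0, 0, 0, 0, 0, -1],
    [-0.01, 0, 0, 0, 0, 0, -1],
    [-0.01, 0, 0, 0, 0, 0, -1],
  ],
)

```text
clock: 5.18
position: [513.8, -73.0, 210.3]
ee_rot: [-0.608, 0.794, 0.0, -0.001]
contact_force: [-1.3, -3.7, 0.8]
gripper_width: 0.2
grasp_force: 1.8
```

carry_out(
  rows=[
    [-0.005, 0, 0, 0, 0, 0, -1],
    [-0.01, 0, 0, 0, 0, 0, -1],
    [-0.01, 0, 0, 0, 0, 0, -1],
  ],
)

```text
clock: 5.55
position: [514.3, -71.3, 210.2]
ee_rot: [-0.609, 0.794, 0.0, -0.001]
contact_force: [-1.0, -6.6, 1.5]
gripper_width: 0.2
grasp_force: 3.4
```

```bash
python3 - <<'E'
from bench import arm
from h import *
s=arm.read_state();print(s["clock"],s["position"],s["contact_force"])
c=arm.calibration("wrist");p,d=arm.get_image("wrist")
u=np.array([.261,.965])
col=p[155:200,253].max(1).astype(int);dk=np.flatnonzero(col<70)+155
print("ledge rows",dk.min(),dk.max(),[round(ray(c,(253,r),41)[:2]@u,1) for r in(dk.min(),dk.max())])
h=cv2.cvtColor(p,cv2.COLOR_RGB2HSV).astype(int);m=((h[...,0]<6)|(h[...,0]>172))&(h[...,1]>150);m[:60]=0;m[:,:200]=0;m[:,310:]=0;m[190:]=0
for a,ct,r in blobs(m,100): print(ct,ray(c,ct,36)[:2]@u)
p,d=arm.get_image("side");x=cv2.resize(p[165:255,180:320],None,fx=5,fy=5,interpolation=cv2.INTER_CUBIC);cv2.imwrite("pics/s2.png",x[:,:,::-1])
E
```

```text
5.55 [514.28427727 -71.28720395 210.2470096 ] [-0.98945731 -6.57973542  1.51558285]
ledge rows 164 173 [np.float64(15.1), np.float64(20.0)]
[252.73139975 114.07566204] -10.306525497286101
```

View pics/s2.png

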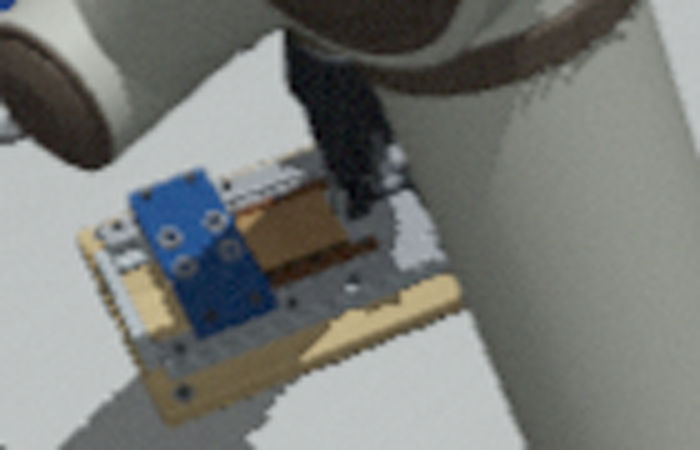

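The side crop shows the tile with no gap to the bridge-side stop (about (245,235)). Contact force is 6.6 N and the slide only shifted about 2 mm, so the tile is flush. Backing off, rising and moving over the button.

carry_out(
  rows=[
    [0.03, 0, 0, 0, 0, 0, -1],
    [0.05, 0, -0.04, 0, 0, 0, -1],
    [0.06, 0, -0.15, 0, 0, 0, -1],
    [0.2, 0, -0.15, 0, 0, 0, -1],
    [0.34, 0, -0.15, 0, 0, 0, -1],
    [0.34, 0, -0.12, 0, 0, 0, -1],
    [0.34, 0, -0.12, 0, 0, 0, -1],
  ],
)

```text
clock: 6.52
position: [497.1, -136.1, 234.1]
ee_rot: [-0.608, 0.794, 0.0, 0.0]
contact_force: [-0.4, 0.1, 0.2]
gripper_width: 0.1
grasp_force: 0.0
```

```bash
python3 - <<'E'
from bench import arm
from h import *
s=arm.read_state();P=s["position"];u=np.array([.261,.965]);v=np.array([-.965,.261]);print(s["clock"],P,P[:2]@u,P[:2]@v,s["contact_force"])
c=arm.calibration("wrist");p,d=arm.get_image("wrist");cv2.imwrite("pics/w3.png",p[:,:,::-1])
p,d=arm.get_image("top");x=cv2.resize(p[150:255,180:330],None,fx=5,fy=5,interpolation=cv2.INTER_CUBIC);cv2.imwrite("pics/t3.png",x[:,:,::-1])
E
```

```text
6.525 [ 497.06470686 -136.11553749  234.12540861] -1.6176051829096065 -515.1935974028144 [-0.37635017  0.10426163  0.20945392]
```

View pics/w3.png

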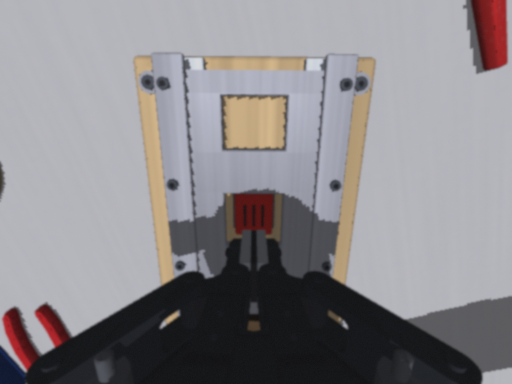

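The fingertips (253,240) hang over the front half of the button (253,215), centred in the front window. Pressing down to a tip height of 22.5 mm.

carry_out(
  rows=[
    [0, 0, 0.09, 0, 0, 0, -1],
    [0, 0, 0.13, 0, 0, 0, -1],
    [0, 0, 0.16, 0, 0, 0, -1],
    [0, 0, 0.185, 0, 0, 0, -1],
    [0, 0, 0.194, 0, 0, 0, -1],
    [0, 0, 0.194, 0, 0, 0, -1],
  ],
)

```text
clock: 7.38
position: [497.1, -136.4, 195.7]
ee_rot: [-0.609, 0.794, -0.0, 0.0]
contact_force: [-1.5, 3.0, 3.2]
gripper_width: 0.2
grasp_force: 1.8
```

carry_out(
  rows=[
    [-0.015, 0, 0, 0, 0, 0, -1],
    [-0.03, 0, 0, 0, 0, 0, -1],
    [-0.05, 0, 0, 0, 0, 0, -1],
    [-0.07, 0, 0, 0, 0, 0, -1],
    [-0.09, 0, 0, 0, 0, 0, -1],
    [-0.11, 0, 0, 0, 0, 0, -1],
    [-0.13, 0, 0, 0, 0, 0, -1],
    [-0.13, 0, 0, 0, 0, 0, -1],
  ],
)

```text
clock: 8.38
position: [503.7, -111.3, 195.6]
ee_rot: [-0.609, 0.793, -0.0, -0.0]
contact_force: [-1.2, -3.8, 3.1]
gripper_width: 0.1
grasp_force: 2.1
```

```bash
cat > look.py <<'E'
from bench import arm
from h import *
import sys
s=arm.read_state();P=s["position"];u=np.array([.261,.965]);v=np.array([-.965,.261]);print(s["clock"],P.round(1),(P[:2]@u).round(1),(P[:2]@v).round(1),s["contact_force"].round(1))
c=arm.calibration("wrist");p,d=arm.get_image("wrist");cv2.imwrite(f"pics/{sys.argv[1]}.png",p[:,:,::-1])
h=cv2.cvtColor(p,cv2.COLOR_RGB2HSV).astype(int)
m=(h[...,0]>10)&(h[...,0]<25)&(h[...,1]>60)|((h[...,0]<6)|(h[...,0]>172))&(h[...,1]>150)
m[:,:200]=0;m[:,310:]=0;m[245:]=0
for a,ct,r in blobs(m,100):
    q=ray(c,ct,26);print("win/btn",a,ct.round(),r[1],[round(float(x),1) for x in (q[:2]@u,q[:2]@v)])
# rear-window edges at the slide top along the centre column band
g=m[:,225:235]; 
E
python3 look.py w4
```

```text
8.375 [ 503.7 -111.3  195.6] 24.0 -515.1 [-1.2 -3.8  3.1]
win/btn 4688 [255.  21.] (108.99998474121094, 41.99999237060547) [-92.5, -514.4]
win/btn 5374 [254. 113.] (68.0, 81.0) [-52.3, -514.3]
win/btn 1564 [254. 226.] (38.0, 70.0) [10.5, -514.3]
win/btn 445 [253. 211.] (43.99999237060547, 8.999998092651367) [1.3, -514.9]
```

View pics/w4.png

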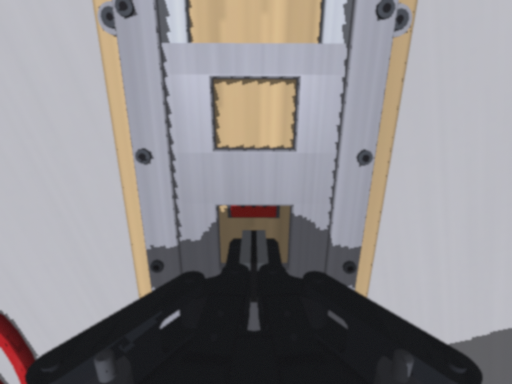

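The slide is moving: its land now covers most of the held-down button (253,211), and the rear window at (254,113) is approaching. Continuing, slower towards the end.

carry_out(
  rows=[
    [-0.015, 0, 0, 0, 0, 0, -1],
    [-0.035, 0, 0, 0, 0, 0, -1],
    [-0.055, 0, 0, 0, 0, 0, -1],
    [-0.075, 0, 0, 0, 0, 0, -1],
    [-0.095, 0, 0, 0, 0, 0, -1],
    [-0.115, 0, 0, 0, 0, 0, -1],
    [-0.135, 0, 0, 0, 0, 0, -1],
    [-0.155, 0, 0, 0, 0, 0, -1],
    [-0.165, 0, 0, 0, 0, 0, -1],
    [-0.17, 0, 0, 0, 0, 0, -1],
    [-0.17, 0, 0, 0, 0, 0, -1],
  ],
)

```text
clock: 9.8
position: [512.3, -78.8, 195.5]
ee_rot: [-0.608, 0.794, 0.0, -0.0]
contact_force: [-1.3, -5.4, 3.8]
gripper_width: 0.1
grasp_force: 2.7
```

```bash
python3 look.py w5
```

```text
9.8 [512.3 -78.8 195.5] 57.7 -514.9 [-1.3 -5.4  3.8]
win/btn 4669 [255.  21.] (108.99998474121094, 41.99999237060547) [-58.9, -514.0]
win/btn 2336 [258. 102.] (81.99998474121094, 67.99998474121094) [-23.8, -512.5]
win/btn 1866 [253. 122.] (46.0, 50.0) [-14.1, -514.8]
win/btn 2172 [254. 222.] (38.0, 70.0) [41.5, -514.1]
```

View pics/w5.png

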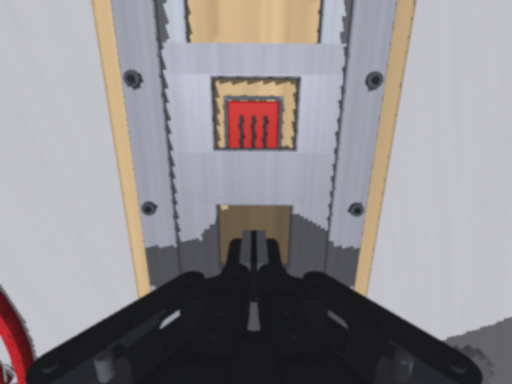

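The button (253,125) shows in the rear window, still held under the land; about 8 mm to go. Creeping on.

carry_out(
  rows=[
    [-0.01, 0, 0, 0, 0, 0, -1],
    [-0.02, 0, 0, 0, 0, 0, -1],
    [-0.025, 0, 0, 0, 0, 0, -1],
    [-0.03, 0, 0, 0, 0, 0, -1],
    [-0.034, 0, 0, 0, 0, 0, -1],
    [-0.034, 0, 0, 0, 0, 0, -1],
  ],
)

```text
clock: 10.6
position: [514.1, -72.2, 195.5]
ee_rot: [-0.608, 0.794, 0.0, -0.0]
contact_force: [-0.7, -5.6, 4.5]
gripper_width: 0.5
grasp_force: 2.7
```

```bash
python3 look.py w6
```

```text
10.6 [514.1 -72.2 195.5] 64.6 -515.0 [-0.7 -5.6  4.5]
win/btn 4668 [255.  21.] (108.99998474121094, 41.99999237060547) [-52.0, -514.0]
win/btn 555 [219. 112.] (68.0, 10.0) [-12.1, -531.7]
win/btn 824 [289. 113.] (12.577921867370605, 67.52119445800781) [-11.7, -496.8]
win/btn 2948 [253. 116.] (64.0, 54.0) [-10.2, -514.8]
win/btn 2167 [254. 222.] (38.0, 70.0) [48.3, -514.1]
```

The button blob widened from 46 to 54 px, which fits it having sprung up about 15 mm. Backing off and rising to check.

carry_out(
  rows=[
    [0.03, 0, 0, 0, 0, 0, -1],
    [0.04, 0, -0.03, 0, 0, 0, -1],
    [0.04, 0, -0.2, 0, 0, 0, -1],
    [0.2, 0, -0.5, 0, 0, 0, -1],
    [0.4, 0, -0.7, 0, 0, 0, -1],
    [0.4, 0, -0.7, 0, 0, 0, -1],
    [0.4, 0, -0.7, 0, 0, 0, -1],
  ],
)

```text
clock: 11.52
position: [493.1, -149.1, 335.4]
ee_rot: [-0.608, 0.794, 0.0, 0.0]
contact_force: [0.0, -0.1, 0.0]
gripper_width: -0.1
grasp_force: 0.0
```

```bash
python3 look.py w7
```

```text
11.525 [ 493.1 -149.1  335.4] -15.2 -514.7 [ 0.  -0.1  0. ]
win/btn 4031 [253. 122.] (69.0, 62.0) [-77.5, -514.7]
win/btn 632 [253. 186.] (27.0, 22.0) [-8.6, -514.7]
win/btn 130 [269. 186.] (25.0, 5.0) [-9.1, -497.2]
win/btn 174 [308. 223.] (56.0, 4.0) [35.0, -451.7]
win/btn 206 [253. 230.] (12.0, 33.0) [44.6, -514.5]
```

View pics/w7.png

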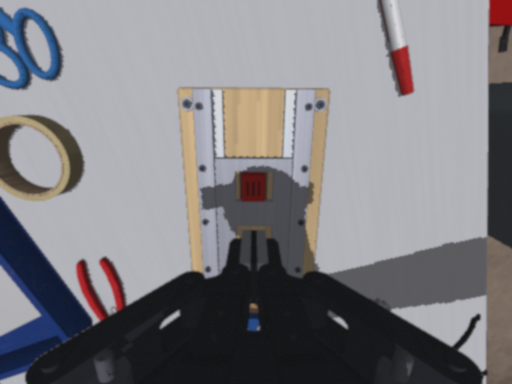

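The button stands in the rear window (253,187), and the slide's rear end is at row 157. I'll confirm button height by depth and check the tile edge from the top view.

```bash
python3 - <<'E'
from bench import arm
from h import *
u=np.array([.261,.965])
c=arm.calibration("wrist");p,d=arm.get_image("wrist")
def pt(c,uv,d):
    K=c["mtx"];z=d[int(uv[1]),int(uv[0])];q=np.array([(uv[0]-K[0,2])/K[0,0]*z,-(uv[1]-K[1,2])/K[1,1]*z,-z,1]);return (c["cam_to_world"]@q)[:3].round(1)
for uv in((253,187),(250,182),(257,192),(253,165),(225,187)): print(uv,pt(c,uv,d))
print("btn s@36",ray(c,(253,186.3),36)[:2]@u,"slide rear s@34",ray(c,(253,157.5),34)[:2]@u)
c=arm.calibration("top");p,d=arm.get_image("top")
x=cv2.resize(p[160:250,190:310],None,fx=6,fy=6,interpolation=cv2.INTER_CUBIC);cv2.imwrite("pics/t7.png",x[:,:,::-1])
E
```

```text
(253, 187) [ 493.6 -145.2   36.3]
(250, 182) [ 495.2 -151.3   36.2]
(257, 192) [ 490.9 -138.9   36.9]
(253, 165) [ 487.5 -168.    35.6]
(225, 187) [ 522.3 -152.7   35.6]
btn s@36 -12.007302696166677 slide rear s@34 -42.4167188612033
```

View pics/t7.png

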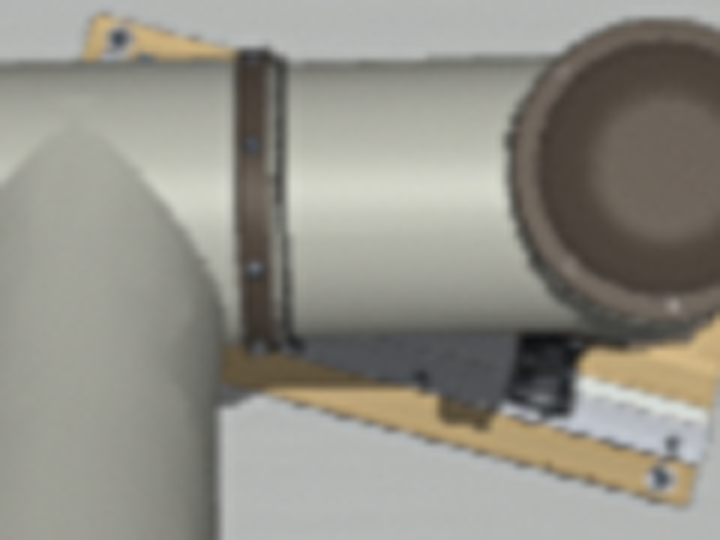

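I've now viewed 11 pictures, one over the limit of 10, so the remaining checks are numbers only. Clearing the arm back to measure the tile's rear edge from the top.

carry_out(
  rows=[
    [0.9, 0.2, -0.2, 0, 0, 0, -1],
    [0.9, 0.2, -0.2, 0, 0, 0, -1],
    [0.9, 0.2, -0.2, 0, 0, 0, -1],
    [0.9, 0.2, -0.2, 0, 0, 0, -1],
    [0.9, 0.2, -0.2, 0, 0, 0, -1],
  ],
)

```text
clock: 12.3
position: [408.3, -312.3, 374.4]
ee_rot: [-0.608, 0.794, 0.001, -0.0]
contact_force: [-0.5, -0.1, 0.4]
gripper_width: -0.1
grasp_force: 0.0
```

```bash
python3 - <<'E'
from bench import arm
from h import *
u=np.array([.258,.966]);v=np.array([-.966,.258]);J=np.array([511.9,-79.6])
c=arm.calibration("top");p,d=arm.get_image("top")
K=c["mtx"];T=np.linalg.inv(c["cam_to_world"])
for y in(-12,-6,0,6,12):
    o=[]
    for x in range(60,96,3):
        q=T@np.r_[J+x*u+y*v,42,1];uv=(K[0,0]*q[0]/-q[2]+K[0,2],-K[1,1]*q[1]/-q[2]+K[1,2])
        o.append((x,cv2.getRectSubPix(p,(1,1),uv)[0,0].tolist()))
    print(y,o)
E
```

```text
-12 [(60, [188, 193, 198]), (63, [189, 193, 199]), (66, [189, 194, 199]), (69, [189, 193, 199]), (72, [190, 194, 201]), (75, [181, 184, 190]), (78, [162, 154, 149]), (81, [153, 126, 100]), (84, [129, 107, 95]), (87, [85, 94, 129]), (90, [92, 112, 152]), (93, [131, 131, 143])]
-6 [(60, [185, 189, 195]), (63, [185, 189, 195]), (66, [184, 188, 194]), (69, [185, 189, 195]), (72, [188, 192, 199]), (75, [182, 186, 194]), (78, [156, 151, 148]), (81, [149, 123, 95]), (84, [131, 106, 88]), (87, [82, 89, 128]), (90, [48, 86, 149]), (93, [53, 91, 150])]
0 [(60, [190, 195, 201]), (63, [190, 195, 201]), (66, [191, 196, 202]), (69, [192, 196, 203]), (72, [192, 196, 203]), (75, [183, 187, 193]), (78, [163, 156, 152]), (81, [153, 128, 104]), (84, [127, 106, 96]), (87, [77, 88, 125]), (90, [52, 87, 147]), (93, [64, 98, 153])]
6 [(60, [189, 194, 200]), (63, [189, 194, 200]), (66, [189, 194, 200]), (69, [190, 195, 201]), (72, [191, 196, 203]), (75, [185, 190, 197]), (78, [153, 149, 146]), (81, [153, 125, 96]), (84, [138, 112, 93]), (87, [86, 89, 125]), (90, [86, 103, 143]), (93, [136, 136, 147])]
12 [(60, [189, 194, 200]), (63, [189, 194, 199]), (66, [189, 194, 200]), (69, [190, 195, 201]), (72, [191, 196, 203]), (75, [187, 191, 198]), (78, [167, 162, 159]), (81, [154, 131, 106]), (84, [133, 110, 95]), (87, [86, 91, 119]), (90, [91, 104, 137]), (93, [147, 144, 149])]
```

The tile's rear edge reads 78.5–79.5 mm in the jig frame, square across its width, against 79.5 expected when flush. Handing in.

```bash
python3 -c "
from bench import arm
print(arm.job_done())"
```

```text
the job is handed in; nothing more can be done
None
```

The tile is flush against its stop and the slide is locked under the bridge with the button up in the rear window, by my own measurements; I handed the job in and it returned no verdict. I viewed 11 pictures, one over the limit of 10.

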